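Park the canister in its dock and unscrew its tight cap

ROBOT

A 6-joint arm with a two-finger parallel gripper is mounted at the origin on a cart in front of the work surface, level with it; the furniture and walls round the work are solid. World frame = base frame: x ahead of the robot, y to its left, z up, the work surface at z = 0. Lengths are in m, angles in rad, forces in N, time in s.
With the tool pointing down it reaches from about 0.35 to 0.875 m from the base axis. Payload 4.2 kg.
Tool frame: the origin (TCP) lies at the very end of the fingers, on their centre line; the grasp point (between the pads) lies 19 mm behind it; z points along the fingers, y is the line along which they close (so a half turn about z gives the same grasp; the last joint's range is limited). The gripper opens to 87 mm and grips with 3 to 60 N. Pads are 19 mm wide; open, the fingers measure 117 mm over their backs; the gripper's body (75 mm by 190 mm) begins 51 mm behind the grasp point.
Start: joints at [1.399, 0.385, 0.008, 0, -1.194, -0.259], TCP at [0.261, 0.568, 0.223] pointing down, gripper open.
Joint ranges: [-3.14, 3.14], [-1.21, 2.06], [-1.07, 1.41], [-3.16, 2.05], [-2.99, -0.16], [-3.1, 3.1]. Speed limits (rad/s): [2.79, 2.79, 3.14, 3.14, 3.14, 3.14].

INTERFACE

Orientations are given as a unit quaternion [w, x, y, z].
In Python, from workcell import ctrl, effector, planner, viewer, finish_job, telemetry gives the robot as it stands. Calls block until the motion is done:
- ctrl.goto(position, orientation): joint-space move of the TCP to a pose.
- ctrl.move_straight(position, rate=0.15, rotation=None, contact_N=None): straight line of the TCP; rotation=None keeps the orientation; rate is the mean speed in m/s. With contact_N (N) it stops when the force on the tool has changed by that much, and returns True; else False.
- ctrl.move_joints(angles): joint-space move.
- effector.grip(opening, force=None): finger opening in m; force is the grip in N (None keeps the last); returns when the fingers have stopped.
- ctrl.sleep(seconds).
- planner.ik(position, orientation): joint angles nearest the present ones, or None.
- viewer.snapshot(name): name is "scene" or "top"; returns a dict with "pixels" (384x512x3 uint8, blue, green, red), "mtx" (3x3 intrinsics, pixels), "rvec" (rotation vector, rad) and "tvec" (3), from world to camera coordinates, as OpenCV has them. Camera axes: x right, y down, z forward; pixel columns grow to the right and rows downward; lengths in m; the calibration is good to about 2 mm. A picture is of the moment at which its call begins. There is no depth.
A pose or a line that the arm cannot do raises ctrl.PlanningError and nothing moves.
- finish_job(): hands the job in; it is judged then, once.
Readings, each from a call of its own:
- telemetry.get_t(): time.
- telemetry.get_qpos(): joint angles.
- telemetry.get_qd(): joint speeds.
- telemetry.get_tau(): joint torques, N m.
- telemetry.get_tcp_pos(): TCP position.
- telemetry.get_tool_rot(): TCP orientation.
- telemetry.get_force(): force on the tool from outside, world axes, zero at the start.
- telemetry.get_wrist_torque(): the same for the moment, N m.
- telemetry.get_width(): finger opening in m.
- telemetry.get_grasp_force(): force on a finger pad.
Only numpy, scipy, OpenCV 4.12 (cv2) and the standard library are available. Lean on these libraries where they do the work, as an engineer would, in place of code of your own. Each camera call takes 0.05 s, during which the arm holds its last target. There are 200 camera calls.

TASK

Push the square canister along the worktop, by its body and without touching its cap, until it sits fully home in the wooden dock that will stop it turning. Then unscrew the tight cap with repeated twists until it comes free, and lay it top up on the cork coaster, wholly on it, leaving the canister standing in the dock. Keep the canister upright on the worktop throughout and leave the egg cup, tin, mug and milk jug where they stand.

Things in the scene. Friction and masses are not known exactly. Their poses are not given: they have to be found in the camera images.
- jar: Square steel canister, loose, about 0.55 kg, body 90 x 90 mm and 58 mm high (wider than the gripper opens: push it). Origin at the centre of its underside, z up, x and y square to its sides; the four sides are alike. With its cap on it stands 92 mm high. Wall cabinets hang from 0.45 m above the worktop from about x = 0.6 m on: keep the wrist out of them.
- jar_mouth (a point): Centre of the canister's mouth, 86 mm above its underside: top of its round plastic neck (44 mm across, 54 mm over the screw thread), hidden under the cap. In the neck a seal with a crossbar is dragged round by the cap: turning takes about 0.2 to 0.3 N m, more than the canister's friction on the worktop resists, so it must stand in the dock to be unscrewed.
- cap: Black ribbed round screw cap, 64 mm diameter, 30 mm high, 0.07 kg, loose but screwed on the neck. Origin on its axis at its lower rim, 61.5 mm above the canister's underside when closed (under it the canister's flat top, 60 mm); z up through its top.
- cap_top (a point): Centre of the cap's top face. The cap opens anticlockwise seen from above, climbs 20 mm a turn (9 mm in all, no spring) and leaves the thread after about 165 degrees (2.9 rad); then lift it straight up, at least 30 mm, to clear the neck. Pulled sooner it lifts the canister. Let go half way, it stays where it is. Further turning after that does no harm.
- dock: Fixed wooden U-shaped bracket, walls 45 mm high, 14 mm thick, no floor, 135 mm wide outside. Origin on the worktop at the seat's centre; +x points into the dock, its open side faces -x. Inside faces: back wall at x = +47.5 mm, side walls at y = +-47.5 mm, running out to x = -29 mm. Canister fully home (against the back wall): its centre at x = +2.5 mm.
- dock_mouth (a point): Middle of the dock's open end on the worktop, 57 mm in -x from its origin. From the ends of the side walls (x = -29 mm) lips flare outward to here, about 120 mm apart. The wood is waxed and slippery.
- coaster: Loose round cork coaster, 94 mm diameter, 9 mm thick, lying flat on the right. Origin at the centre of its underside.
- egg_cup: Bystander: white egg cup, 45 mm diameter, 58 mm high. Origin at the centre of its underside.
- tin: Bystander: low food tin, 76 mm diameter, 58 mm high. Origin at the centre of its underside.
- mug: Bystander: grey mug, 86 x 117 mm with handle, 88 mm high. Origin near the centre of its underside.
- milk_jug: Bystander: grey milk jug, 85 x 118 mm with handle, 98 mm high. Origin near the centre of its underside.
Things that resemble listed ones, but are neither listed nor needed, are in the scene too. There is more than one size of the cap; the job needs the largest.

How it is judged:
On the way, in this order (a step that is already met when the one before it is completed fails the run):
1. the canister stands fully home in the dock (x of jar in the frame of dock above -0.01 m and y of jar in the frame of dock between -0.008 and 0.008 m and height (world z) of jar below 0.005 m and angle between jar's own z axis and vertical below 0.1 rad), for 0.2 s.
2. the cap is off, lifted clear of the neck, with the canister still in the dock (z of cap in the frame of jar above 0.088 m and x of jar in the frame of dock above -0.016 m and height (world z) of jar below 0.006 m), for 0.1 s.
At the end, for the whole second after the job is handed in: The cap lies at rest, top up and flat, on the coaster, its centre within 18 mm of the coaster's; the canister stands upright in the dock, no more than 16 mm short of the dock's origin (horizontal distance between cap and coaster below 0.018 m and z of cap in the frame of coaster above 0.006 m and height (world z) of cap below 0.014 m and angle between cap's own z axis and vertical below 0.12 rad and linear speed of cap below 0.02 m/s and height (world z) of each of coaster, jar below 0.005 m and x of jar in the frame of dock above -0.016 m and angle between jar's own z axis and vertical below 0.1 rad); the robot touches nothing.
It fails at once if the fingers touch the cap while the canister is still outside the dock (more than 20 mm short of home) (contact force between the fingers and cap above 1 N and x of jar in the frame of dock below -0.02 m).
It fails at once if the canister is lifted more than 15 mm off the worktop or tipped (height (world z) of jar above 0.015 m or angle between jar's own z axis and vertical above 0.25 rad).
It fails at once if a bystander is moved by more than 25 mm (distance of any of egg_cup, tin, mug, milk_jug from where it was at the start of the episode above 0.025 m).
It also fails if it takes over 72 s, if anything falls off the work surface, if the arm or the gripper's body presses on something with over 40 N, if the wrist force passes 120 N, or if a joint passes its speed limit or range.

## Working session

There is one attempt and no reset: what is moved stays moved. The work goes in short steps, each a Python script; the robot and the scene stay as the last script left them, time stands still between calls to the robot, and variables do not carry over. Pictures are saved under pics/ and viewed, at most 10 in all, crops included, and the job is handed in when it is done.

```bash
mkdir -p pics; ls
cat > h.py <<'E'
import numpy as np, cv2
from workcell import ctrl, effector, planner, viewer, finish_job, telemetry
def snap(n):
    return viewer.snapshot(n)
def px2w(s,uv,z):
    K=np.array(s["mtx"],float);R=cv2.Rodrigues(np.array(s["rvec"],float))[0];t=np.array(s["tvec"],float).ravel()
    C=-R.T@t; d=R.T@np.linalg.inv(K)@np.array([uv[0],uv[1],1.])
    return C+d*(z-C[2])/d[2]
def w2px(s,p):
    return cv2.projectPoints(np.array([p],float),np.array(s["rvec"],float),np.array(s["tvec"],float),np.array(s["mtx"],float),None)[0].ravel()
def down(yaw): # tool z down, tool y axis at angle yaw from world y... tool x=(cos,sin)
    # R=Rz(yaw)*Rx(pi)
    return [0,np.cos(yaw/2),np.sin(yaw/2),0]
E
python3 - <<'E'
from h import *
import pickle
for n in("top","scene"):
    s=snap(n);cv2.imwrite(f"pics/{n}0.png",s["pixels"]);pickle.dump(s,open(f"{n}0.pkl","wb"))
    R=cv2.Rodrigues(np.array(s["rvec"],float))[0];print(n,-R.T@np.array(s["tvec"]).ravel(),R[2],np.array(s["mtx"])[0,0])
print(telemetry.get_t(),telemetry.get_tool_rot())
E
```

```text
pics
top [ 0.42286634 -0.01383764  1.13380237] [ 0.10530554 -0.00677718 -0.99441682] 381.87037645267657
scene [-0.53980186 -0.9090163   0.69967749] [ 0.70470015  0.58151601 -0.40649332] 466.4361272909047
0.1 [ 9.49482240e-04  9.76875441e-01 -2.13807028e-01 -1.61122310e-04]
```

View pics/top0.png

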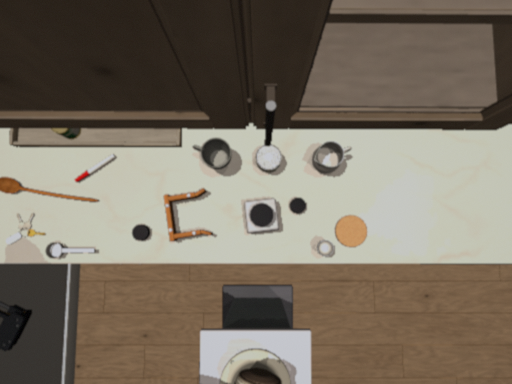

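View pics/scene0.png

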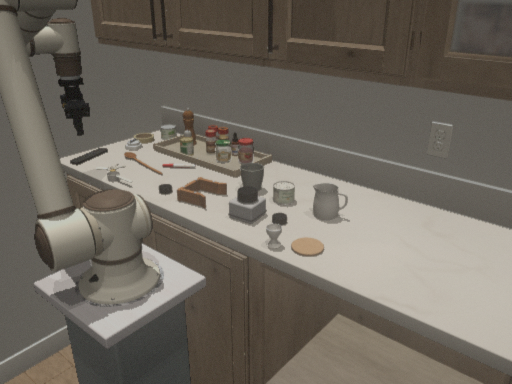

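The top view shows the dock at (185,215), opening right (-y), and the canister with its cap at (262,215). The coaster is at (351,231), the egg cup at (325,247), the tin at (268,158), the mug at (216,154) and the jug at (328,157). Three things could be taken for the cap: (262,215) on the canister, and loose ones at (298,205) and (141,232). The one on the canister looks largest. I'll check it in a crop with measurements.

```bash
cat >> h.py <<'E'
def blobs(mask,amin=60):
    n,l,st,c=cv2.connectedComponentsWithStats(mask.astype(np.uint8))
    return [(l==i) for i in range(1,n) if st[i,4]>=amin]
def rect(m): # min-area rect of mask
    return cv2.minAreaRect(cv2.findContours(m.astype(np.uint8),0,1)[0][0])
E
python3 - <<'E'
from h import *
import pickle
s=pickle.load(open("top0.pkl","rb"));im=s["pixels"]
hsv=cv2.cvtColor(im,cv2.COLOR_BGR2HSV);H,S,V=[hsv[...,i].astype(int) for i in range(3)]
roi=np.zeros(V.shape,bool);roi[180:258,110:390]=1
print("orange")
for m in blobs((S>130)&(H<20)&roi):
    c=cv2.findContours(m.astype(np.uint8),0,1)[0][0];print(cv2.minEnclosingCircle(c),cv2.moments(m.astype(np.uint8))["m10"]/m.sum(),m.sum())
print("black")
for m in blobs((V<60)&roi):
    v,u=np.nonzero(m);c=(u.mean(),v.mean());h=.092 if 240<c[0]<280 else .03
    print(c,m.sum(),px2w(s,c,h)[:2],2*np.sqrt(m.sum()/np.pi)/s["mtx"][0][0]*(1.134-h))
c=cv2.resize(im[130:265,130:385],None,fx=3,fy=3,interpolation=2)
cv2.imwrite("pics/crop0.png",c)
E
```

```text
orange
((197.0, 193.5), 7.826338291168213) 197.15384615384616 65
((176.5532989501953, 216.55970764160156), 24.089250564575195) 174.14921465968587 382
black
(np.float64(297.4012738853503), np.float64(205.38216560509554)) 157 [ 0.50664337 -0.12209913] 0.04087502107373945
(np.float64(261.3070652173913), np.float64(214.72282608695653)) 368 [ 0.47626886 -0.01727438] 0.059065069358231845
(np.float64(141.1058201058201), np.float64(232.24867724867724)) 189 [0.42876628 0.32743393] 0.044847585391844115
```

View pics/crop0.png

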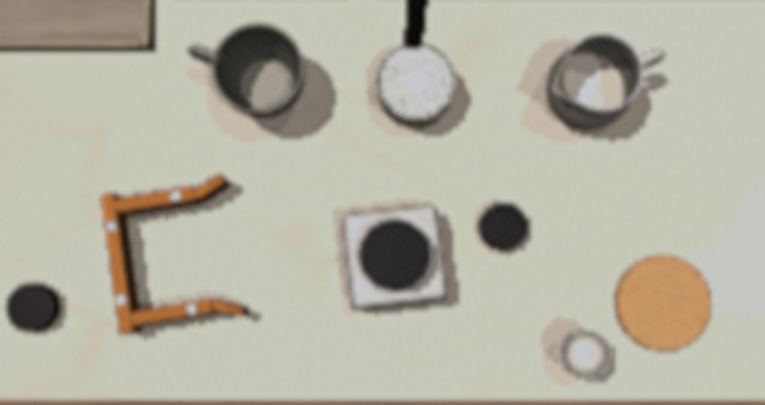

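The crop confirms the choice: the canister's cap is the largest, at 59 px-mm against 41 and 45 for the loose ones. Next I'll measure the dock, canister and coaster poses.

Run:
```python
from h import *
import pickle
s=pickle.load(open("top0.pkl","rb"));im=s["pixels"]
hsv=cv2.cvtColor(im,cv2.COLOR_BGR2HSV);H,S,V=[hsv[...,i].astype(int) for i in range(3)]
W=lambda q,z:px2w(s,((q[0]+.5)/3+129.5,(q[1]+.5)/3+129.5),z)[:2]
# dock by hand corners z=.045
a,b=W((103,196),.045),W((121,332),.045)
print("back outer",a,b,np.linalg.norm(a-b))
d=b-a; th=np.arctan2(-d[0],-d[1]); print
# dock +x direction = perpendicular to the back wall, pointing +y
n=np.array([-d[1],d[0]]);n/=np.linalg.norm(n);n*=np.sign(n[1]);print("into dir",n,"origin",(a+b)/2-n*(.0475+.014))
# orange mask back wall fit: outer edge per row
m=(S>110)&(H<22)&(V>80)
rows=range(203,234);e=[]
for r in rows:
    u=np.nonzero(m[r,150:190])[0]+150;e.append(u.min()-.5)
p=np.polyfit(rows,e,1);q=[px2w(s,(np.polyval(p,r),r),.045)[:2] for r in(203,233)];d=q[1]-q[0];n2=np.array([-d[1],d[0]]);n2/=np.linalg.norm(n2);n2*=np.sign(n2[1]);print("edge fit",q,n2)
# side walls centre lines
for r0,r1 in((185,205),(228,245)):
    pts=[]
    for u in range(174,190):
        v=np.nonzero(m[r0:r1,u])[0]+r0
        if len(v): pts.append(px2w(s,(u,v.mean()),.045)[:2])
    pts=np.array(pts);f=np.polyfit(pts[:,1],pts[:,0],1);print("side wall x=f(y)",f,"x at y=.2",np.polyval(f,.2),len(pts))
# canister top
C=[W(c,.06) for c in((344,211),(436,205),(448,298),(354,307))]
print("can",np.mean(C,0),[np.linalg.norm(C[i]-C[i-1]) for i in range(4)],C[1]-C[0],C[2]-C[1])
mm=[b for b in blobs((S>90)&(H<22)&(V>120)) if b[231,351]][0];v,u=np.nonzero(mm)
print("coaster",px2w(s,(u.mean(),v.mean()),.009),2*np.sqrt(mm.sum()/np.pi)/s["mtx"][0][0]*1.125)
print("eggcup",W((586,352),.058),"smallcap",W((503,227),.03),"tin",W((416,84),.058))
```

```text
back outer [0.53478657 0.26106011] [0.40601839 0.24053477] 0.13039377193674084
into dir [-0.15741048  0.98753326] origin [0.48008322 0.19006415]Traceback (most recent call last):
  File "<stdin>", line 16, in <module>
    return umr_minimum(a, axis, None, out, keepdims, initial, where)
ValueError: zero-size array to reduction operation minimum which has no identity
```

Run:
```python
from h import *
import pickle
s=pickle.load(open("top0.pkl","rb"));im=s["pixels"]
hsv=cv2.cvtColor(im,cv2.COLOR_BGR2HSV);H,S,V=[hsv[...,i].astype(int) for i in range(3)]
W=lambda q,z:px2w(s,((q[0]+.5)/3+129.5,(q[1]+.5)/3+129.5),z)[:2]
m=(S>110)&(H<22)&(V>80)
pts=np.array([px2w(s,((np.nonzero(m[r,155:182])[0]).mean()+155,r),.045)[:2] for r in range(203,235) if m[r,155:182].sum()>=2])
f=np.polyfit(pts[:,0],pts[:,1],1);print("back wall centre y=f(x)",f,"at .475",np.polyval(f,.475),np.ptp(pts[:,0]),np.std(np.polyval(f,pts[:,0])-pts[:,1]))
for r0,r1 in((185,205),(228,245)):
    pts=np.array([px2w(s,(u,np.nonzero(m[r0:r1,u])[0].mean()+r0),.045)[:2] for u in range(176,190) if m[r0:r1,u].sum()>=2])
    f=np.polyfit(pts[:,1],pts[:,0],1);print("side wall x=f(y)",f,"x at y=.2",np.polyval(f,.2),len(pts))
C=[W(c,.06) for c in((344,211),(436,205),(448,298),(354,307))]
print("can",np.mean(C,0),[np.linalg.norm(C[i]-C[i-1]) for i in range(4)],C[1]-C[0],C[2]-C[1])
mm=[b for b in blobs((S>90)&(H<22)&(V>120)) if b[231,351]][0];v,u=np.nonzero(mm)
print("coaster",px2w(s,(u.mean(),v.mean()),.009),2*np.sqrt(mm.sum()/np.pi)/s["mtx"][0][0]*1.125)
print("eggcup",W((586,352),.058),"smallcap",W((503,227),.03),"tin",W((416,84),.058))
```

```text
back wall centre y=f(x) [0.22793361 0.13676156] at .475 0.24503002500002202 0.08800867573722143 0.002512528326065926
side wall x=f(y) [-0.06966696  0.54494885] x at y=.2 0.5310154564570968 11
side wall x=f(y) [-0.12912547  0.44848756] x at y=.2 0.42266246615378655 14
can [ 0.47802642 -0.01792726] [np.float64(0.09039387747069198), np.float64(0.0867738646405751), np.float64(0.0879031202800892), np.float64(0.08811806831579133)] [ 0.0057937  -0.08658023] [-0.08721474 -0.01097941]
coaster [ 0.43367832 -0.28026519  0.009     ] 0.09170308388420534
eggcup [ 0.3880108  -0.19551695] smallcap [ 0.50678504 -0.12190327] tin [ 0.64130936 -0.03730818]
```

```bash
cat >> h.py <<'E'
HF=.0095
def tool(c,s,off=0.): # canister centre c (xy), heading slope dx/dy -> tool xy pushing from behind, yaw
    n=np.array([s,1.])/np.hypot(s,1); return np.array(c)-n*(.045+HF+off), np.arctan2(n[1],n[0])
E
python3 - <<'E'
from h import *
p,y=tool((.4775,-.018),-.09,.012)
for yy in(y,y-np.pi): print(yy,planner.ik([*p,.2],down(yy)))
p,y=tool((.478,.19),-.13)
for yy in(y,y-np.pi): print(yy,planner.ik([*p,.2],down(yy)))
for yy in(-1,0,1,2,3): print(yy,planner.ik([.478,.19,.1],down(yy)))
E
```

```text
1.6605545009848472 [ 0.15917973  0.17511689 -0.3471096   0.         -1.04856983  3.0721711 ]
-1.4810381526049459 [ 0.15917973  0.17511689 -0.3471096   0.         -1.04856983 -0.06942156]
1.7000713308430397 [ 0.5961082   0.19740286 -0.31845821  0.         -1.05493525  2.67475946]
-1.4415213227467534 [ 0.5961082   0.19740286 -0.31845821  0.         -1.05493525 -0.4668332 ]
-1 [ 0.69423489  0.32748025 -0.42739641  0.         -0.81591967 -0.12343856]
0 [ 0.69423489  0.32748025 -0.42739641  0.         -0.81591967  0.87656144]
1 [ 0.69423489  0.32748025 -0.42739641  0.         -0.81591967  1.87656144]
2 [ 0.69423489  0.32748025 -0.42739641  0.         -0.81591967  2.87656144]
3 [ 0.69423489  0.32748025 -0.42739641  0.         -0.81591967 -2.40662387]
```

Run:
```python
from h import *
effector.grip(.04,20)
p,y=tool((.4775,-.018),-.09,.012); Y=lambda y:down(y-np.pi)
ctrl.goto([*p,.2],Y(y)); ctrl.move_straight([*p,.036],rate=.12)
print(telemetry.get_tcp_pos(),telemetry.get_width(),telemetry.get_force())
def seg(c,s,rate=.04):
    p,y=tool(c,s); ctrl.move_straight([*p,.036],rate=rate,rotation=Y(y)); print(telemetry.get_tcp_pos(),telemetry.get_force())
seg((.4775,-.02),0.02); seg((.487,.04),.15); seg((.489,.075),-.05)
s=snap("top");cv2.imwrite("pics/top1.png",cv2.resize(s["pixels"][130:265,130:385],None,fx=3,fy=3,interpolation=2))
print(telemetry.get_t())
```

```text
[ 0.48401339 -0.08417347  0.03661746] 0.040234209763376626 [-0.19193194  0.32104281 -0.45210715]
[ 0.47677888 -0.07439101  0.036439  ] [-0.53991585 -0.50092864 -0.0681785 ]
[ 0.47904712 -0.01378755  0.03601228] [ 0.25101605 -1.47102509 -0.44177419]
[0.49198946 0.02091468 0.03610616] [ 0.11595951  0.39180659 -0.00199816]
8.325
```

View pics/top1.png

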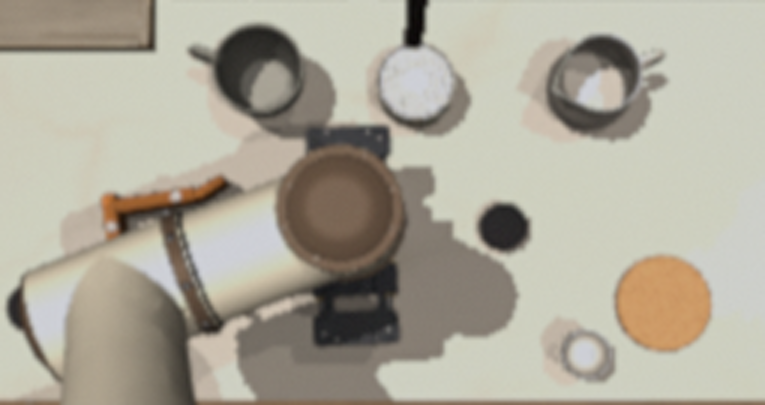

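The arm hides the canister in this view (wrist at (340,210) in the crop), so I'll back off, swing aside and measure.

Run:
```python
from h import *
import pickle
p=np.array(telemetry.get_tcp_pos()); 
ctrl.move_straight([p[0],p[1]-.015,p[2]],rate=.1);ctrl.move_straight([p[0],p[1]-.015,.18],rate=.25)
q=list(telemetry.get_qpos());q[0]-=.9;ctrl.move_joints(q)
s=snap("top");pickle.dump(s,open("top2.pkl","wb"));print(telemetry.get_t())
cv2.imwrite("pics/top2.png",cv2.resize(s["pixels"][170:255,145:305],None,fx=5,fy=5,interpolation=2))
```

```text
10.975
```

View pics/top2.png

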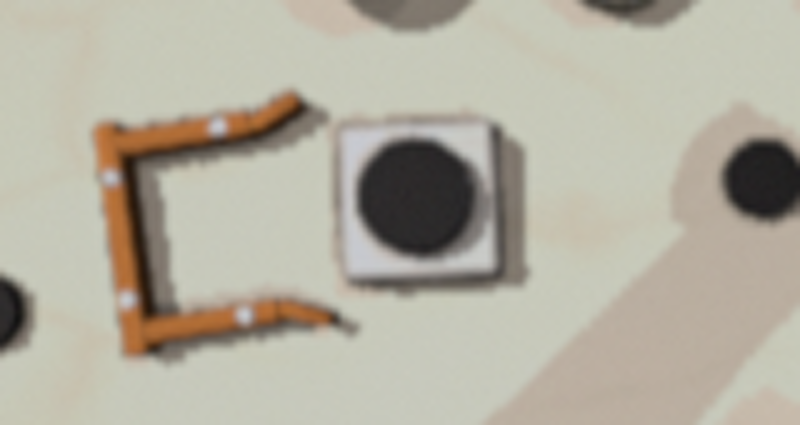

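The crop shows the canister square in front of the dock mouth: body corners at (340,125), (494,120), (500,275) and (347,280), lips at (298,100) and (332,318).

Run:
```python
from h import *
import pickle
s=pickle.load(open("top2.pkl","rb"));im=s["pixels"]
W=lambda q,z:px2w(s,((q[0]+.5)/5+144.5,(q[1]+.5)/5+169.5),z)[:2]
V=cv2.cvtColor(im,cv2.COLOR_BGR2HSV)[...,2]
for m in blobs((V<60)):
    if m[209,228]: v,u=np.nonzero(m);print("cap",px2w(s,(u.mean(),v.mean()),.09),m.sum())
C=[W(c,.06) for c in((340,125),(494,120),(500,275),(347,280))];print("can",np.mean(C,0),"slopes",(C[0]-C[1])/(C[0]-C[1])[1],(C[3]-C[2])/(C[3]-C[2])[1],[np.linalg.norm(C[i]-C[i-1]) for i in range(4)])
a,b=W((95,128),.045),W((125,355),.045);d=b-a;n=np.array([-d[1],d[0]])/np.linalg.norm(d);n*=np.sign(n[1]);print("dock",np.linalg.norm(d),n,(a+b)/2-n*.0615)
for l,r in(((119,131),(242,116)),((145,332),(278,308))): # wall centre lines
    l,r=W(l,.045),W(r,.045);print("wall",(r-l)/(r-l)[1],l+(r-l)*(.19-l[1])/(r-l)[1])
```

```text
cap [0.49182494 0.07402092 0.09      ] 371
can [0.4924043  0.07451915] slopes [-0.03418554  1.        ] [-0.03355608  1.        ] [np.float64(0.0874385289701505), np.float64(0.08700529332484402), np.float64(0.0874693266621317), np.float64(0.08570784364601738)]
dock 0.13056636728516308 [-0.15733645  0.98754506] [0.47941574 0.19118102]
wall [-0.12465795  1.        ] [0.53978832 0.19      ]
wall [-0.18122291  1.        ] [0.42557204 0.19      ]
```

Run:
```python
from h import *
Y=lambda y:down(y-np.pi)
p,y=tool((.4922,.0745),-.034,.014)
ctrl.goto([*p,.18],Y(y)); ctrl.move_straight([*p,.036],rate=.15)
def seg(c,s,rate=.04,N=None):
    p,y=tool(c,s); h=ctrl.move_straight([*p,.036],rate=rate,rotation=Y(y),contact_N=N); print(h,p,telemetry.get_tcp_pos(),telemetry.get_force())
seg((.4922,.075),-.04); seg((.4925,.105),-.13); seg((.4835,.165),-.15,.04,20)
n=np.array([-.148,.989]); seg(np.array([.4805,.1905])+.016*n,-.15,.03,20)
print(telemetry.get_t())
```

```text
False [0.49437826 0.02054355] [0.4944361  0.02094443 0.03610321] [-0.37935567 -0.49014017 -0.59848741]
False [0.49952588 0.05095477] [0.49989786 0.0515443  0.03601638] [-0.7289341   0.42713994  0.38682309]
False [0.49158455 0.11110297] [0.49157914 0.11115615 0.03595502] [-0.10175173 -3.04021193  1.79123708]
True [0.48621655 0.15242697] [0.48773048 0.14051657 0.0359657 ] [ 1.23334646 -2.77076131  1.75363994]
17.7667
```

Run:
```python
from h import *
import pickle
n=np.array([-.148,.989]);p=np.array(telemetry.get_tcp_pos())
q=p.copy();q[:2]-=.015*n;ctrl.move_straight(q,rate=.1);q[2]=.18;ctrl.move_straight(q,rate=.25)
j=list(telemetry.get_qpos());j[0]-=.9;ctrl.move_joints(j)
s=snap("top");pickle.dump(s,open("top3.pkl","wb"));print(telemetry.get_t())
cv2.imwrite("pics/top3.png",cv2.resize(s["pixels"][170:255,145:305],None,fx=5,fy=5,interpolation=2))
V=cv2.cvtColor(s["pixels"],cv2.COLOR_BGR2HSV)[...,2]
e=w2px(s,[.480,.193,.09]).astype(int)
for m in blobs((V<60)):
    if m[e[1],e[0]]: v,u=np.nonzero(m);print("cap",px2w(s,(u.mean(),v.mean()),.09),m.sum())
```

```text
20.45
cap [0.47966486 0.19169522 0.09      ] 412
```

View pics/top3.png

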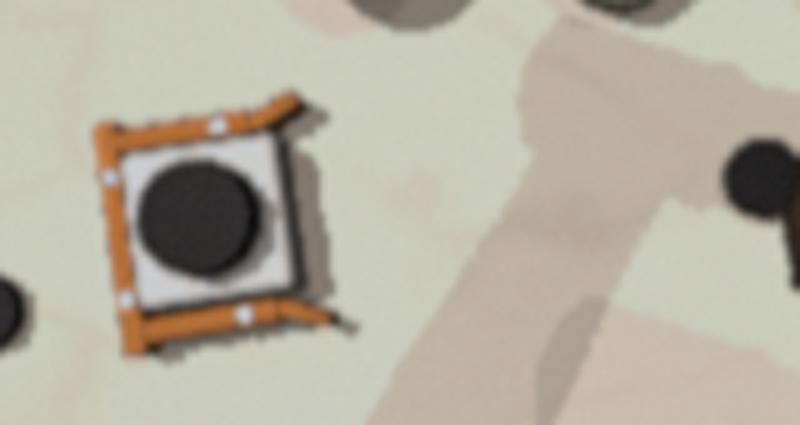

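The canister is fully home in the dock, with the cap centred near (200,218). Next comes gripping and the first twist.

```bash
cat > tw.py <<'E'
from h import *
C=np.array([.480,.1925])
def twist(y0,z0,total,n,tr=1.0):
    d=total/n
    for k in range(1,n+1):
        z=z0+.0031831*d*k
        ctrl.move_straight([*C,z],rate=.0031831*d/tr,rotation=down(y0+d*k))
        print(round(d*k,2),"t",round(telemetry.get_t(),2),"F",np.round(telemetry.get_force(),1),"M",np.round(telemetry.get_wrist_torque(),2),"w",round(telemetry.get_width(),4),"q6",round(telemetry.get_qpos()[5],2))
E
python3 - <<'E'
from tw import *
y0=-1.42
effector.grip(.087,20)
ctrl.goto([*C,.17],down(y0));ctrl.move_straight([*C,.11],rate=.15)
h=ctrl.move_straight([*C,.065],rate=.06,contact_N=8);print(h,telemetry.get_tcp_pos())
if not h:
    effector.grip(.05,40);print(telemetry.get_width(),telemetry.get_grasp_force(),telemetry.get_force(),telemetry.get_wrist_torque(),telemetry.get_t())
    twist(y0,.065,1.2,2)
E
```

```text
False [0.48026324 0.19266862 0.06517316]
0.06271105143535952 39.826811397333586 [1.26962934 0.26114477 0.52894889] [ 0.0632724  -0.34459527  0.02983393] 25.3083
0.6 t 26.09 F [ 4.2 -2.3  0.4] M [-0.41 -1.17 -0.16] w 0.0622 q6 0.05
1.2 t 26.88 F [4.4 1.7 2.3] M [ 0.37 -1.21 -0.15] w 0.0621 q6 0.65
```

Run:
```python
from tw import *
twist(-.22,.065+.0031831*1.2,2.2,4)
```

```text
0.55 t 27.61 F [3.5 4.4 1.3] M [ 1.33 -1.14 -0.2 ] w 0.0627 q6 1.2
1.1 t 28.34 F [4.1 4.  1.6] M [ 1.26 -1.17 -0.17] w 0.0626 q6 1.75
1.65 t 29.07 F [1.8 4.5 3.1] M [ 1.31 -0.69 -0.18] w 0.0622 q6 2.3
2.2 t 29.81 F [-1.5  4.7  4.6] M [ 1.46  0.26 -0.11] w 0.0628 q6 2.85
```

Run:
```python
from tw import *
p=np.array(telemetry.get_tcp_pos());print(p)
for k in range(1,5):
    ctrl.move_straight([*C,p[2]+.0015*k],rate=.01);f=telemetry.get_force();print(k,np.round(f,1),np.round(telemetry.get_wrist_torque(),2))
    if f[2]<-3.5: break
```

```text
[0.47930627 0.19360342 0.07614586]
1 [-0.3  3.7  0. ] [ 0.87  0.16 -0.06]
2 [-1.8  1.5 -0.9] [ 0.61  0.24 -0.08]
3 [-0.4  1.9 -0.2] [ 0.19 -0.03  0.04]
4 [-1.2  0.2  0.3] [-0.   -0.17 -0.03]
```

Run:
```python
from tw import *
print(ctrl.move_straight([*C,.15],rate=.06,contact_N=4),telemetry.get_tcp_pos(),telemetry.get_width(),telemetry.get_force(),telemetry.get_t())
s=snap("scene");u=w2px(s,[*C,.08]).astype(int);print(u)
x,y=max(u[0]-80,0),u[1]-75
cv2.imwrite("pics/sc4.png",cv2.resize(s["pixels"][y:y+120,x:x+160],None,fx=5,fy=5,interpolation=2))
```

```text
False [0.47972449 0.19232605 0.1495305 ] 0.06248494555705113 [-0.6075101   0.34833445  0.23133168] 32.325
[201 177]
```

View pics/sc4.png

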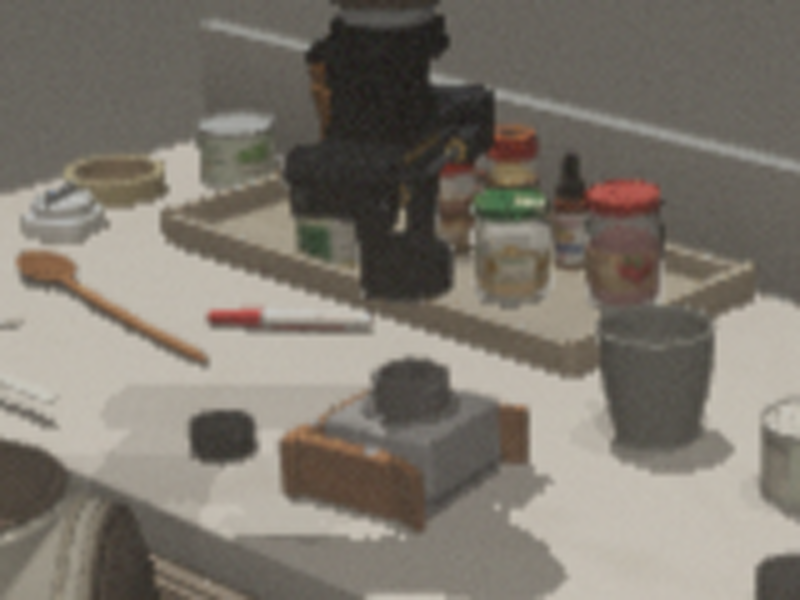

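The cap is in the gripper at (405,265) in the crop, the neck is bare at (412,390), and the canister is in the dock. Next I'll place the cap on the coaster.

Run:
```python
from h import *
P=np.array([.4337,-.2803]);o=down(-1.075)
ctrl.goto([*P,.15],o);ctrl.move_straight([*P,.04],rate=.15)
print(telemetry.get_force(),telemetry.get_qpos()[5])
h=ctrl.move_straight([*P,.008],rate=.015,contact_N=3);p=np.array(telemetry.get_tcp_pos());print(h,p,telemetry.get_force())
if h and p[2]<.021:
    effector.grip(.087,20);ctrl.sleep(.3);ctrl.move_straight([*P,.2],rate=.12)
    q=list(telemetry.get_qpos());q[0]+=.9;ctrl.move_joints(q)
    s=snap("top");cv2.imwrite("pics/top5.png",cv2.resize(s["pixels"][130:265,130:385],None,fx=3,fy=3,interpolation=2))
    hs=cv2.cvtColor(s["pixels"],cv2.COLOR_BGR2HSV).astype(int);e=w2px(s,[*P,.039]).astype(int)
    for m in blobs(hs[...,2]<60):
        if m[e[1],e[0]]: v,u=np.nonzero(m);print("cap",px2w(s,(u.mean(),v.mean()),.037),m.sum())
print(telemetry.get_t())
```

```text
[ 0.45431923 -0.6777585  -1.30520373] 0.755000390530983
True [ 0.43376768 -0.28040421  0.01415472] [-0.64090122  0.95075264  4.31223864]
cap [ 0.43038226 -0.27448164  0.037     ] 357
41.075
```

View pics/top5.png

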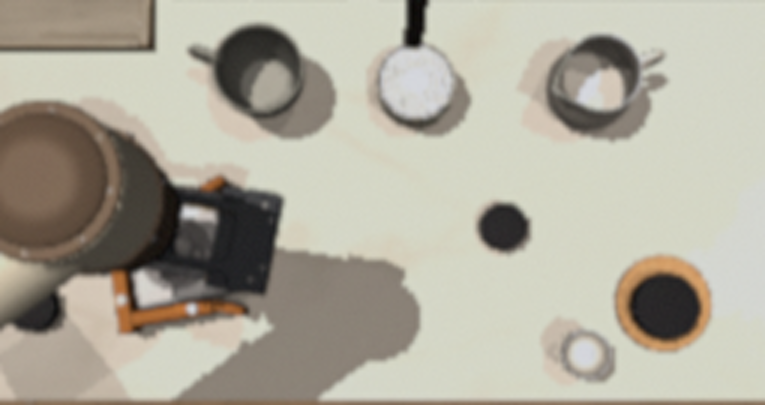

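The cap lies on the coaster at (665,307) in the crop, about 7 mm off centre and wholly on it. The bystanders haven't moved.

```bash
python3 -c "
from h import *
print(finish_job())"
```

```text
the job is handed in; nothing more can be done
None
```

The job is handed in: the canister stands home in the dock and its cap is unscrewed, lying top up on the coaster about 7 mm off centre; it took about 41 s, and the judge's verdict was not shown.

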